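Refit the gear guard of the clay roller

ROBOT

A 6-joint arm with a two-finger parallel gripper is mounted at the origin on the work surface. World frame = base frame: x ahead of the robot, y to its left, z up, the work surface at z = 0. Lengths are in mm, angles in rad, forces in N, time in s.
With the tool pointing down it reaches from about 350 to 975 mm from the base axis. Payload 7.1 kg.
Tool frame: the origin (TCP) lies at the very end of the fingers, on their centre line; the grasp point (between the pads) lies 19 mm behind it; z points along the fingers, y is the direction in which the jaws open and shut (so a half turn about z gives the same grasp; the last joint's range is limited). The gripper opens to 88 mm and grips with 3 to 60 N. Pads are 20 mm wide; open, the fingers measure 115 mm over their backs; the gripper's body (75 mm by 178 mm) begins 61 mm behind the grasp point.
Start: joints at [1.107, 0.423, 1.63, -0, 1.089, -0.019], TCP at [268.891, 564.183, 222.675] pointing down, gripper open.
Joint ranges: [-3, 3], [-0.9, 2.11], [0.09, 2.58], [-1.31, 4.45], [0.11, 2.69], [-2.54, 2.54]. Speed limits (rad/s): [2.39, 2.39, 3.01, 3.14, 3.14, 3.14].

INTERFACE

Orientations are given as a rotation vector (axis times angle).
In Python, from workcell import * gives the robot as it stands.
- The arm moves only by the tool play_rows, never from a script. Its argument "plan" is text: rows parted by semicolons, each of 7 numbers parted by spaces: the finger opening in cm, from 0 to 8.78, then the shift along the tool's x, y, z in cm, then the turn, a rotation vector about the tool's x, y, z in degrees. A call has 1 to 20 rows; each row shifts and turns the commanded pose from where the row before left it, along the tool's axes as they then stand; what a row does not reach is not made up. A row lasts 1/8 s, in which the tool goes at most 62.5 mm and 10.7 degrees, less where a joint would pass 70% of its speed; a pose out of reach is approached as far as the arm can. A call is refused whole if a number of a shift passes 6.25 or a number of a turn 10.7, either way. A call with a gripper value outside its range is refused whole. The fingers move at their own pace and stop on an object; the grip force is fixed at half the most. Time passes only in rows, so rows that do not move let the fingers close. It gives the time, the measured TCP pose, the force and the opening at its end, in the units of the state.
- get_obs(): the state, without advancing time (a new reading comes with each control period).
- get_image(name): name is "scene" or "top"; returns a dict with "pixels" (420x560x3 uint8, red, green, blue), "range_z" (420x560 float32, mm along the optical axis (not along the pixel's ray), 0 where there is no reading), "fx", "fy", "cx", "cy" (pixels), "distortion" ([k1, k2, p1, p2, k3] as OpenCV has them; the pictures are not rectified), "eye" and "attitude" of the camera in the world. Camera axes: x right, y down, z forward; pixel columns grow to the right and rows downward; lengths in mm; the calibration is good to about 2 mm. A picture is of the moment at which its call begins.
- close_job(): hands the job in, once; it reports no verdict.
The state is a dict: "t": time; "qpos": joint angles; "qvel": joint speeds; "joint_torque": joint torques, N m; "ee_pos": TCP position; "orientation": TCP orientation; "ft_force": force on the tool from outside, world axes, zero at the start; "moment": the same for the moment, N m; "width": finger opening in mm.
Only numpy, scipy, OpenCV 4.12 (cv2) and the standard library are available. Lean on these libraries where they do the work, as an engineer would, in place of code of your own. Each camera call takes 0.05 s, during which the arm holds its last target. There are 200 camera calls.

TASK

The gear guard of the clay roller (the plate with a grip on top and a flat tongue below) hangs by its two keyhole slots on a wooden stand. Slide it up until the stud heads are at the wide ends, take it off the studs, and refit it at the machine by pushing its tongue straight down into the slot of the interlock switch in front of the gears, fully home; keep hold of it until it is home, do not drop it in, then let go. Leave the template hanging on the other stand and everything else on the table where it is.

Things in the scene. Friction and masses are not known exactly. Their poses are not given: they have to be found in the camera images.
- guard: gear guard, 0.28 kg: upright aluminium plate 120 mm wide (y), 90 high (z, up), 4 thick (x). Origin: centre of the plate's lower edge. Front and back alike. Starts hung on guard_stand, axes parallel to the stand's, origin 60 mm above the table
- guard_grip (a point): centre of the guard's black grip block, 30 mm wide (y), 14 thick (x), 50 high, standing on the middle of the plate's top edge: 90 to 140 mm above the guard's origin (this point: 115)
- tongue_tip (a point): lower end of the guard's flat steel tongue, 24 mm wide (y), 5 thick (x), 32 long, which points straight down from the guard's origin
- keyholes (a point): point of the guard midway between the wide ends of its two keyhole slots, 46 mm above its origin. Slots at y = -35 and +35 mm. Wide ends 24 mm across; from each a narrow slot 9 mm wide rises to a closed end 74 mm above the origin, which rests on the stud's neck when hung
- guard_stand: fixed wooden stand carrying the guard (a like stand carries the template). Origin on the table, below the middle of the upright's front face; +x points out of that face, as the studs do; z up. Upright 130 mm wide, 18 thick, top 140 mm above the table; foot board 120 x 150 mm, 14 thick, also under the guard
- studs (a point): midpoint between the stand's two headed steel studs, on the upright's face, 131 mm above the table; studs at y = -35 and +35 mm. Neck 6 mm thick, 9 long, then a head 16 mm across, 4 thick, ending 13 mm out. Raising the guard 25 mm centres the heads in the wide ends; it then comes off along the stand's +x
- switch_slot (a point): centre of the slot mouth of the interlock switch, a fixed black box 36 x 56 mm, flat top 80 mm above the table, in front of the machine's gears. Slot straight down, 9 mm (its x) by 30 mm (its y), 38 deep, mouth chamfered 3 mm. Its x points away from the gears, z up. Tongue fully in: the plate's lower edge rests on the switch top
- roller_machine: fixed grey clay roller machine; origin on the table below the slot, axes as the slot's. Behind the slot centre: gears from x = -15 mm, housing 150 mm wide from x = -35 mm, top 160 mm above the table; rollers and end cheek, no taller, reach x = -380 mm; base plate 170 mm wide, 16 thick
- template: flat aluminium profile template 120 mm wide with a stepped, rounded lower edge, no tongue and no grip, hung on the other stand; leave it. Origin as the guard's: midway across, 90 mm below its top edge
- cone: white plaster cone 170 mm tall on a 110 mm round foot; origin under its foot
- bowl: terracotta bowl 110 mm across, 55 mm high; origin under it
- jar: glass jar 56 mm across, 60 mm high, with a lid; origin under it
- sponge: sponge block 100 x 65 x 35 mm; origin under it
- batten: wooden batten 260 x 30 x 12 mm; origin under its middle
- spatula: spatula lying on the table, handle to its -x
- pail: white pail 150 mm across, 130 mm high; origin under it

How it is judged (in metres and radians):
On the way, in this order (a step that is already met when the one before it is completed fails the run):
1. the guard is slid up on its studs until the heads are at the wide ends of the slots (z of guard in the frame of guard_stand between 0.075 and 0.1 m and x of guard in the frame of guard_stand between -0.004 and 0.014 m and horizontal distance between guard and guard_stand below 0.02 m).
2. the guard is off the studs (x of guard in the frame of guard_stand above 0.022 m).
3. the tongue is fully in the switch slot while the guard is still held (horizontal distance between guard and switch_slot below 0.006 m and z of guard in the frame of switch_slot below 0.007 m and contact force between the fingers and guard above 0.5 N), for 0.05 s.
At the end, for the whole second after the job is handed in: The released guard rests with its tongue fully in the slot: lower edge within 4 mm of the switch top, origin within 6 mm of the slot centre, upright within 0.12 rad, in line within 0.15 rad; the template and other things within 30 mm of their starts (horizontal distance between guard and switch_slot below 0.006 m and z of guard in the frame of switch_slot between -0.004 and 0.004 m and angle between guard's own z axis and vertical below 0.12 rad and angle between the y axis of guard and the y axis of switch_slot, either way round below 0.15 rad and linear speed of guard below 0.02 m/s and distance of each of template, cone, bowl, jar, sponge, batten, spatula, pail from where it was at the start of the episode below 0.03 m); the robot touches nothing.
It fails at once if the template, or another thing on the table, is shifted by more than 30 mm or knocked over (distance of any of template, cone, bowl, jar, sponge, batten, spatula, pail from where it was at the start of the episode above 0.03 m or angle between any of cone, pail, jar, bowl, template's own z axis and vertical above 0.4 rad).
It also fails if it takes over 45 s, if anything falls off the work surface, if the arm or the gripper's body presses on something with over 40 N, if the wrist force passes 120 N, or if a joint passes its speed limit or range.

## Working session

There is one attempt and no reset: what is moved stays moved. The work goes in short steps, Python scripts to look and compute and a tool call to move; the robot and the scene stay as the last step left them, time stands still between calls to the robot, and variables do not carry over. Pictures are saved under pics/ and viewed, about 8 in all and at most 12, crops included, and the job is handed in when it is done.

Besides the shell and the picture viewer there is one more tool, called after "Emit:" as name(argument=value, ...) on one line, values as JSON. play_rows: Moves the arm, as the interface text tells. Its arguments: {"type":"object","properties":{"plan":{"type":"string"}},"required":["plan"]}

```bash
mkdir -p pics; ls
cat > h.py <<'E'
import numpy as np, cv2
from workcell import *
from scipy.spatial.transform import Rotation as R
def grab(n):
    im=get_image(n); np.save(f'pics/{n}.npy',im,allow_pickle=True); return im
def load(n): return np.load(f'pics/{n}.npy',allow_pickle=True).item()
def att(im):
    a=np.array(im['attitude'],float)
    return R.from_rotvec(a).as_matrix() if a.shape==(3,) else a
def rays(im,uv):
    K=np.array([[im['fx'],0,im['cx']],[0,im['fy'],im['cy']],[0,0,1]])
    p=cv2.undistortPoints(np.array(uv,np.float64).reshape(-1,1,2),K,np.array(im['distortion'],float)).reshape(-1,2)
    return np.c_[p,np.ones(len(p))]
def cloud(im):
    h,w=im['range_z'].shape; u,v=np.meshgrid(np.arange(w),np.arange(h))
    r=rays(im,np.c_[u.ravel(),v.ravel()])*im['range_z'].ravel()[:,None]
    return (r@att(im).T+np.array(im['eye'])).reshape(h,w,3)
def plane(im,uv,z):
    d=rays(im,uv)@att(im).T; e=np.array(im['eye']); return e+d*((z-e[2])/d[:,2])[:,None]
E
python3 - <<'E'
from h import *
for n in('scene','top'):
    im=grab(n); cv2.imwrite(f'pics/{n}0.png',im['pixels'][:,:,::-1]); print(n,im['eye'],im['attitude'],im['fx'],im['cx'],im['distortion'])
print(get_obs())
E
```

```text
pics
scene [1076.96317327  118.06341069  966.75291497] [-1.49383808 -2.3108314   0.70281333] 391.72144330248176 279.4221853421003 [-0.09167149  0.          0.          0.          0.        ]
top [ 325.17428796 -117.19475346 1234.36593743] [-2.15371243  2.047076   -0.23817758] 468.2640067685197 284.25536651454087 [0.00464603 0.         0.         0.         0.        ]
{'t': 0.1, 'qpos': array([ 1.10705211e+00,  4.23765278e-01,  1.63061128e+00, -2.61210913e-05,
        1.08862188e+00, -1.89840135e-02]), 'qvel': array([ 0.00045991, -0.00306695, -0.00280252, -0.00076535, -0.00128155,
       -0.00129367]), 'joint_torque': array([ 4.77979938e-05, -5.45614743e+01, -2.74320942e+01,  6.44714548e-02,
        1.89144997e-02, -1.00570790e-05]), 'ee_pos': array([268.64599279, 563.75028875, 221.97980643]), 'orientation': array([-6.92795824e-01, -3.06392945e+00,  2.15266871e-03]), 'ft_force': array([-0.23031277,  0.00907836,  0.34723716]), 'moment': array([-0.07380123, -0.02243655, -0.01218961]), 'width': 87.59252301744779}
```

View pics/scene0.png

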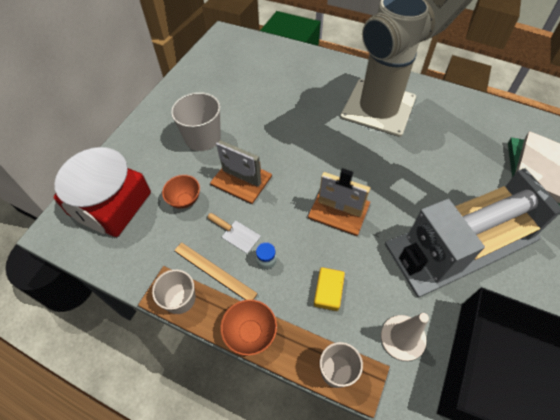

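View pics/top0.png

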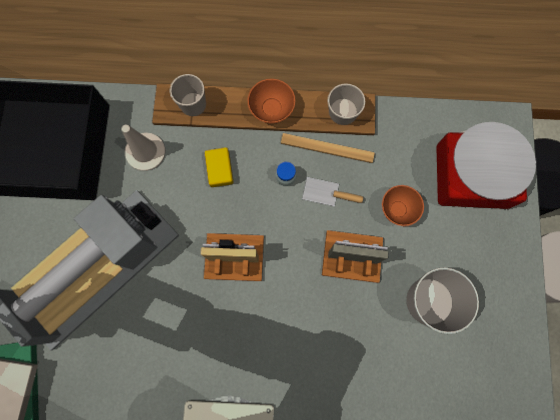

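The scene view shows the guard with its black grip at (345,185) on its stand, the template at (240,165), the switch at (412,258), and the cone at (405,335). In the top view the guard is at (230,247), the switch at (147,215), and the template at (358,250). Next I'll measure these.

Run:
```python
from h import *
S=load('scene');T=load('top')
cs,ct=cloud(S),cloud(T)
def p(n,c,u,v): print(n,(u,v),c[v,u].round(0))
for a in [('tbl',cs,300,100),('basepl',cs,350,118),('switchtop',cs,412,252),('grip',cs,346,180),('coneTop',cs,423,318),('pailrim',cs,175,105),('tbl',cs,200,225),('armelbow',cs,380,40)]: p(*a)
for a in [('tbl',ct,300,300),('basepl',ct,230,410),('switch',ct,147,215),('grip',ct,228,243),('housing',ct,112,235),('pail',ct,445,270),('jar',ct,286,171),('conetop',ct,128,128)]: p(*a)
big=np.hstack([cv2.resize(S['pixels'][155:285,300:440],None,fx=2.8,fy=2.8,interpolation=3),cv2.resize(T['pixels'][190:320,110:250],None,fx=2.8,fy=2.8,interpolation=3)])
cv2.imwrite('pics/crop1.png',big[:,:,::-1]);print(big.shape)
```

```text
tbl (300, 100) [  86. -266.    3.]
basepl (350, 118) [111. -72.  14.]
switchtop (412, 252) [555. 235.  76.]
grip (346, 180) [483.  20. 174.]
coneTop (423, 318) [748. 283. 169.]
pailrim (175, 105) [ 387. -565.  126.]
tbl (200, 225) [ 673. -328.    1.]
armelbow (380, 40) [ 88. -32. 315.]
tbl (300, 300) [ 362. -162.    2.]
basepl (230, 410) [91. -3. 12.]
switch (147, 215) [557. 245.  43.]
grip (228, 243) [472.  11. 200.]
housing (112, 235) [483. 286. 158.]
pail (445, 270) [ 446. -499.  117.]
jar (286, 171) [ 689. -109.   62.]
conetop (128, 128) [744. 277. 170.]
(364, 784, 3)
```

View pics/crop1.png

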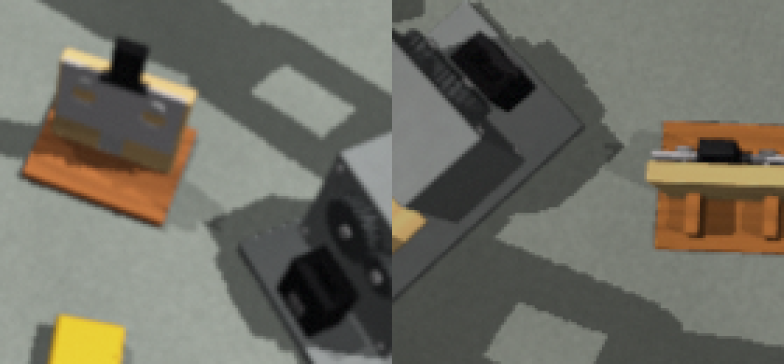

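Run:
```python
from h import *
S=load('scene');T=load('top')
for n,im in(('S',S),('T',T)):
    c=cloud(im); px=im['pixels'].astype(int); mx=px.max(2)
    near=lambda x,y,r: np.hypot(c[...,0]-x,c[...,1]-y)<r
    # grip: dark, above plate
    m=near(480,10,60)&(c[...,2]>153)&(c[...,2]<215)&(mx<60)
    q=c[m]; print(n,'grip',m.sum(),np.median(q,0).round(1),'min',np.percentile(q,3,axis=0).round(1),'max',np.percentile(q,97,axis=0).round(1))
    m=near(480,10,90)&(c[...,2]>85)&(c[...,2]<148)&(abs(px[...,0]-px[...,2])<25)&(mx>60)&(c[...,0]>465)
    q=c[m]; 
    if len(q)>50:
        for _ in range(3):
            mu=q.mean(0);nv=np.linalg.svd(q-mu)[2][2]; d=(q-mu)@nv; q=q[abs(d)<2.5*d.std()+.1]
        nv*=np.sign(nv[0]); print(n,'plate',len(q),mu.round(1),nv.round(3),'sd',d.std().round(2),'yaw',np.degrees(np.arctan2(nv[1],nv[0])).round(2),'y range',q[:,1].min().round(1),q[:,1].max().round(1),q[:,2].min().round(0),q[:,2].max().round(0))
    # foot board
    m=near(480,10,120)&(c[...,2]>8)&(c[...,2]<20)&(px[...,0]-px[...,2]>50)
    q=c[m][:,:2].astype(np.float32); print(n,'foot',m.sum(),cv2.minAreaRect(q))
    # switch top
    m=near(550,240,60)&(c[...,2]>75)&(c[...,2]<86)&(mx<70)
    q=c[m][:,:2].astype(np.float32); print(n,'switch',m.sum(),cv2.minAreaRect(q),np.median(c[m],0))
    m=near(450,300,220)&(c[...,2]>155)&(c[...,2]<166)
    q=c[m][:,:2].astype(np.float32); r=cv2.minAreaRect(q); print(n,'housing',m.sum(),r,cv2.boxPoints(r).round(0).tolist())
    m=near(450,300,400)&(c[...,2]>11)&(c[...,2]<21)&(c[...,1]>130)
    q=c[m][:,:2].astype(np.float32); r=cv2.minAreaRect(q); print(n,'base',m.sum(),r,cv2.boxPoints(r).round(0).tolist())
```

```text
S grip 175 [483.2  17.2 184.5] min [472.8   3.6 154.4] max [485.1  30.3 199.8]
S plate 471 [477.3  16.  115.4] [ 0.999  0.014 -0.048] sd 1.42 yaw 0.77 y range -44.1 76.2 85.0 148.0
S foot 935 ((467.0169372558594, 15.92282485961914), (121.61978912353516, 150.90963745117188), 0.7654157876968384)
S switch 283 ((545.2550659179688, 244.3994598388672), (96.79564666748047, 56.23750686645508), 47.983360290527344) [556.98794972 245.67319042  78.66381909]
S housing 1921 ((505.37835693359375, 293.6646728515625), (150.77279663085938, 99.67798614501953), 47.030235290527344) [[418.0, 272.0], [490.0, 205.0], [593.0, 315.0], [520.0, 383.0]]
S base 2552 ((528.1592407226562, 431.24688720703125), (443.430419921875, 764.5473022460938), 54.90223693847656) [[88.0, 470.0], [713.0, 30.0], [968.0, 393.0], [343.0, 832.0]]
T grip 113 [471.4  14.4 198.8] min [467.5   1.  162.7] max [479.   28.6 203.5]
T plate 68 [474.4  14.5 135.8] [ 1.     0.006 -0.019] sd 3.35 yaw 0.36 y range -43.2 75.2 93.0 148.0
T foot 1430 ((464.76715087890625, 16.19488525390625), (119.41551208496094, 149.07327270507812), 0.615955650806427)
T switch 283 ((542.5332641601562, 236.25059509277344), (88.06257629394531, 48.296974182128906), 30.74559211730957) [553.44993333 243.16325873  80.27784981]
T housing 2323 ((425.4425964355469, 365.616455078125), (151.45050048828125, 305.3721923828125), 46.806541442871094) [[262.0, 415.0], [485.0, 206.0], [589.0, 316.0], [366.0, 525.0]]
T base 3074 ((499.03619384765625, 331.46337890625), (680.8160400390625, 538.4976806640625), 19.46124839782715) [[88.0, 472.0], [268.0, -36.0], [910.0, 191.0], [730.0, 699.0]]
```

```bash
cat >> h.py <<'E'
def go(pos,yaw):
    """remaining shift in tool axes (cm) and turn (deg) to TCP pos, tool down with tool y at yaw deg (mod 180)"""
    o=get_obs(); Q=R.from_rotvec(o['orientation']); d=np.array(pos)-o['ee_pos']
    best=None
    for k in(0,180):
        a=np.radians(yaw+k); y=np.array([np.cos(a),np.sin(a),0]); z=np.array([0,0,-1.]); G=R.from_matrix(np.c_[np.cross(y,z),y,z])
        t=(Q.inv()*G).as_rotvec(degrees=True)
        if best is None or np.linalg.norm(t)<np.linalg.norm(best[0]): best=(t,G)
    print('t',o['t'],'pos',o['ee_pos'].round(1),'F',o['ft_force'].round(1),'w',o['width'].round(1),'q',o['qpos'].round(2))
    print('shift cm now',(Q.inv().apply(d)/10).round(2),'after turn',(best[1].inv().apply(d)/10).round(2),'turn',best[0].round(2))
E
python3 - <<'E'
from h import *
S=load('scene');T=load('top')
a=np.radians(-43.0); X=np.array([np.cos(a),np.sin(a)]);Y=np.array([-X[1],X[0]])
for n,im in(('S',S),('T',T)):
    c=cloud(im); px=im['pixels'].astype(int); mx=px.max(2)
    o=np.array([565,236.5]); d=c[...,:2]-o; x=d@X;y=d@Y;z=c[...,2]
    m=(abs(x)<30)&(abs(y)<45)&(z>74)&(z<86)&(mx<70)
    print(n,m.sum(),'x',np.percentile(x[m],[0,2,10,50,90,98,100]).round(1),'y',np.percentile(y[m],[0,2,10,50,90,98,100]).round(1))
    m2=m&(x>-5); q=c[m2][:,:2].astype(np.float32); print(cv2.minAreaRect(q))
    v,u=np.where((abs(x)<30)&(abs(y)<45)&(z>30)&(z<90)); 
    cr=im['pixels'][v.min()-6:v.max()+6,u.min()-6:u.max()+6]; print('crop origin',u.min()-6,v.min()-6,cr.shape)
    g=(255*np.clip(cr/110.,0,1)**.5).astype(np.uint8); g=cv2.resize(g,(390,390)); cv2.imwrite(f'pics/sw{n}.png',g[:,:,::-1])
a=cv2.imread('pics/swS.png');b=cv2.imread('pics/swT.png');cv2.imwrite('pics/sw.png',np.hstack([a,b]))
# grip top quad in top view at z=200
c=cloud(T);mx=T['pixels'].max(2)
m=(np.hypot(c[...,0]-475,c[...,1]-15)<40)&(c[...,2]>190)&(mx<60)
v,u=np.where(m);P=plane(T,np.c_[u,v],200);print('griptop',len(P),P.min(0),P.max(0),P.mean(0))
go([477,16,260],0.7)
E
```

```text
S 279 x [-29.9 -28.8 -26.4 -10.7   5.2   7.1   8.4] y [-27.7 -26.2 -21.2   2.1  25.1  29.4  30.6]
((567.3857421875, 236.43370056152344), (57.05622482299805, 13.23323917388916), 46.945068359375)
crop origin 394 237 (41, 39, 3)
T 278 x [-29.7 -29.4 -26.9 -12.7   1.9   4.6   5.3] y [-29.9 -28.6 -26.1  -1.7  22.1  27.1  28.5]
((564.2069702148438, 235.2873077392578), (54.88912582397461, 9.91793441772461), 47.21672821044922)
crop origin 125 194 (40, 41, 3)
griptop 79 [466.98107427   1.28483029 200.        ] [479.40773464  30.48246183 200.        ] [473.08996846  15.58319563 200.        ]Traceback (most recent call last):
  File "<stdin>", line 18, in <module>
  File "h.py", line 28, in go
    print('t',o['t'],'pos',o['ee_pos'].round(1),'F',o['ft_force'].round(1),'w',o['width'].round(1),'q',o['qpos'].round(2))
                                                                               ^^^^^^^^^^^^^^^^
AttributeError: 'float' object has no attribute 'round'
```

View pics/sw.png

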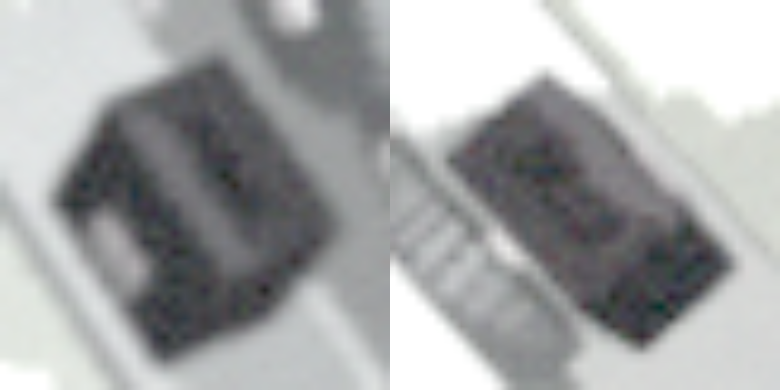

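```bash
sed -i "s/o\['width'\].round(1)/round(o['width'],1)/" h.py
python3 - <<'E'
from h import *
S=load('scene');T=load('top')
a=np.radians(-43.0); X=np.array([np.cos(a),np.sin(a)]);Y=np.array([-X[1],X[0]])
for n,im,(u0,v0,w,h),pts in(('S',S,(394,237,39,41),[(228,160),(110,103),(220,58),(335,215),(235,278)]),('T',T,(125,194,41,40),[(190,190),(155,75),(55,158),(213,337),(300,215)])):
    uv=[(u0+(p[0]+.5)*w/390-.5,v0+(p[1]+.5)*h/390-.5) for p in pts]
    P=plane(im,uv,80); print(n,P[:,:2].round(1).tolist())
    print('mach frame',[( round(float((p[:2]-P[0,:2])@X),1),round(float((p[:2]-P[0,:2])@Y),1)) for p in P])
    c=cloud(im);z=c[...,2]; px=im['pixels'].astype(int)
    # dark slot centroid: pixels darkest on the switch top
    d=c[...,:2]-P[0,:2]; x=d@X;y=d@Y
    m=(abs(x)<9)&(abs(y)<20); b=px.sum(2); th=np.percentile(b[m],30); mm=m&(b<=th)
    v,u=np.where(mm); print('dark centroid',plane(im,np.c_[u,v],80).mean(0).round(1),'depth z in slot',np.percentile(z[m],[5,20,50,90]).round(0))
    m=(x<-22)&(x>-45)&(abs(y)<100)&(z>150); print('housing/gear front x',np.percentile(x[m],[90,98]) if m.any() else None)
    m=(x<-15)&(x>-150)&(z>150)&(z<170); print('housing y',y[m].min(),y[m].max(), 'x max',x[m].max())
go([477,16,260],0.7)
E
```

```text
S [[556.5, 245.9], [552.2, 214.0], [527.7, 236.6], [561.3, 274.6], [588.9, 255.7]]
mach frame [(0.0, 0.0), (18.5, -26.2), (-14.8, -26.4), (-16.1, 24.3), (17.0, 29.3)]
dark centroid [558.8 245.3  80. ] depth z in slot [62. 69. 77. 80.]
housing/gear front x [-33.03456492 -25.40432224]
housing y -75.26642465373561 75.47794378825034 x max -19.703779260993606
T [[554.5, 240.8], [584.5, 253.6], [561.1, 277.4], [516.5, 230.2], [549.5, 211.0]]
mach frame [(0.0, 0.0), (13.1, 29.8), (-20.2, 31.3), (-20.6, -33.6), (16.6, -25.2)]
dark centroid [554.8 245.8  80. ] depth z in slot [42. 55. 78. 82.]
housing/gear front x [-28.80329717 -23.24621128]
housing y -72.88193396420337 78.76245659762704 x max -21.11157988944861
t 0.1 pos [268.6 563.8 222. ] F [-0.2  0.   0.3] w 87.6 q [ 1.11  0.42  1.63 -0.    1.09 -0.02]
shift cm now [-42.37 -40.49  -3.75] after turn [-55.03  20.16  -3.8 ] turn [-7.000e-02  4.000e-02  6.382e+01]
```

Emit:
play_rows(plan="8.7 -3.4 -3.24 -0.3 0 0 0;8.7 -3.4 -3.24 -0.3 0 0 0;8.7 -3.4 -3.24 -0.3 0 0 0;8.7 -3.4 -3.24 -0.3 0 0 0;8.7 -3.4 -3.24 -0.3 0 0 0;8.7 -3.4 -3.24 -0.3 0 0 0;8.7 -3.4 -3.24 -0.3 0 0 0;8.7 -3.4 -3.24 -0.3 0 0 0;8.7 -3.4 -3.24 -0.3 0 0 0;8.7 -3.4 -3.24 -0.3 0 0 0;8.7 -3.4 -3.24 -0.3 0 0 0;8.7 -3.4 -3.24 -0.3 0 0 0;8.7 0 0 0 0 0 10.6;8.7 0 0 0 0 0 10.6;8.7 0 0 0 0 0 10.6;8.7 0 0 0 0 0 10.6;8.7 0 0 0 0 0 10.6;8.7 0 0 0 0 0 10.6;8.7 0 0 0 0 0 0")

```text
t: 2.48
ee_pos: [469.7, 37.6, 258.5]
orientation: [-2.202, -2.241, 0.001]
ft_force: [0.4, 0.3, -1.4]
width: 87.0
```

Run:
```python
from h import *
go([477,16,260],0.7)
```

```text
t 2.475 pos [469.7  37.6 258.5] F [ 0.4  0.3 -1.4] w 87.0 q [ 0.05  0.15  1.92 -0.    1.07  0.04]
shift cm now [-2.18  0.69 -0.16] after turn [-2.17  0.71 -0.15] turn [-0.03  0.    0.31]
```

Emit:
play_rows(plan="8.7 -2.17 0.57 0 0 0 0.3;8.7 0 0 2.5 0 0 0;8.7 0 0 2.5 0 0 0;8.7 0 0 2.5 0 0 0;8.7 0 0 2.2 0 0 0;8.7 0 0 0 0 0 0")

```text
t: 3.22
ee_pos: [474.7, 16.0, 160.4]
orientation: [-2.204, -2.235, 0.004]
ft_force: [-0.1, 0.4, -0.1]
width: 86.9
```

Run:
```python
from h import *
go([475.5,16,161],0.7)
S=grab('scene');T=grab('top')
big=np.hstack([cv2.resize(S['pixels'][110:250,275:415],None,fx=2.8,fy=2.8,interpolation=3),cv2.resize(T['pixels'][170:310,160:300],None,fx=2.8,fy=2.8,interpolation=3)])
cv2.imwrite('pics/g1.png',big[:,:,::-1])
```

```text
t 3.225 pos [474.7  16.  160.4] F [-0.1  0.4 -0.1] w 86.9 q [ 0.01  0.3   2.   -0.    0.85 -0.01]
shift cm now [-0.    0.08 -0.07] after turn [-0.    0.08 -0.06] turn [-0.21  0.    0.11]
```

View pics/g1.png

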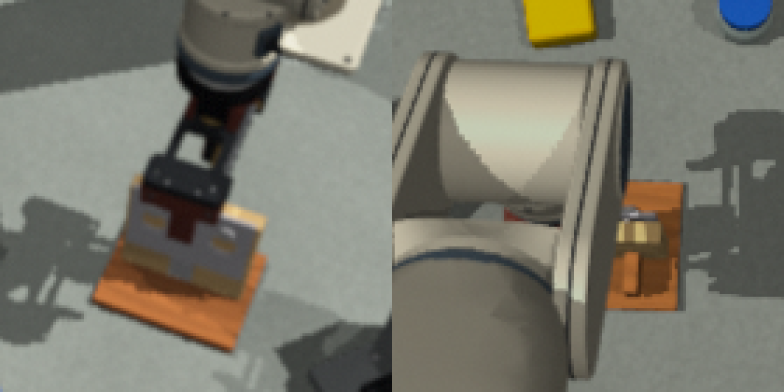

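The front finger sits in front of the grip, centred on the plate. I'll close the gripper now.

Emit:
play_rows(plan="5 0 0 0 0 0 0;3 0 0 0 0 0 0;2 0 0 0 0 0 0;0 0 0 0 0 0 0;0 0 0 0 0 0 0;0 0 0 0 0 0 0;0 0 0 0 0 0 0;0 0 0 0 0 0 0")

```text
t: 4.32
ee_pos: [475.8, 16.0, 161.6]
orientation: [-2.209, -2.233, 0.0]
ft_force: [0.1, 0.2, 0.6]
width: 13.8
```

Emit:
play_rows(plan="0 0 0 -0.5 0 0 0;0 0 0 -0.5 0 0 0;0 0 0 -0.5 0 0 0;0 0 0 -0.5 0 0 0;0 0 0 -0.5 0 0 0;0 0 0 0 0 0 0;0 0 0 0 0 0 0")

```text
t: 5.2
ee_pos: [475.8, 16.1, 186.6]
orientation: [-2.209, -2.233, 0.0]
ft_force: [0.2, -0.4, -3.5]
width: 14.0
```

Run:
```python
from h import *
go([505,16.4,186],0.7)
S=grab('scene')
c=cloud(S);px=S['pixels'].astype(int);mx=px.max(2)
m=(np.hypot(c[...,0]-480,c[...,1]-15)<90)&(c[...,2]>60)&(c[...,2]<185)&(abs(px[...,0]-px[...,2])<25)&(mx>60)&(c[...,0]>465)
q=c[m];print(q.min(0),q.max(0),np.percentile(q,[2,98],axis=0))
cv2.imwrite('pics/g2.png',cv2.resize(S['pixels'][110:250,275:415],None,fx=4,fy=4,interpolation=3)[:,:,::-1])
```

```text
t 5.2 pos [475.8  16.1 186.6] F [ 0.2 -0.4 -3.5] w 14.0 q [ 0.01  0.26  1.98  0.    0.9  -0.  ]
shift cm now [0.   2.92 0.06] after turn [-0.    2.92  0.06] turn [-0.01 -0.   -0.09]
[467.01791854 -48.66053389  60.48609017] [485.17127442  76.41528445 176.29548818] [[470.17886522 -43.30264882  68.46020091]
 [483.02577505  73.62299279 172.05675348]]
```

View pics/g2.png

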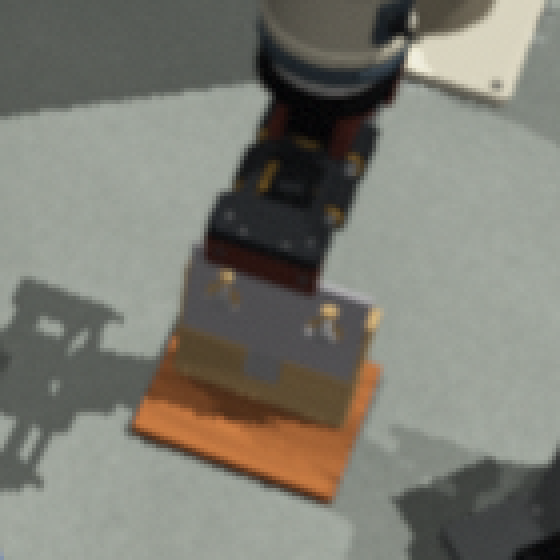

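The guard is up 25 mm with the stud heads in the wide ends, and only its own weight shows on the wrist. Next I'll pull it out along +x.

Emit:
play_rows(plan="0 0 0.5 0 0 0 0;0 0 0.5 0 0 0 0;0 0 0.5 0 0 0 0;0 0 0.5 0 0 0 0;0 0 0.5 0 0 0 0;0 0 0.5 0 0 0 0;0 0 1 0 0 0 0;0 0 1 0 0 0 0;0 0 0 0 0 0 0")

```text
t: 6.38
ee_pos: [527.0, 16.6, 186.7]
orientation: [2.209, 2.233, 0.001]
ft_force: [0.1, 1.5, -2.8]
width: 14.0
```

Run:
```python
from h import *
go([556.7,245,310],-43)
```

```text
t 6.375 pos [527.   16.6 186.7] F [ 0.1  1.5 -2.8] w 14.0 q [ 0.01  0.33  1.87 -0.    0.94 -0.  ]
shift cm now [ 22.81   3.23 -12.33] after turn [ 18.73 -13.4  -12.33] turn [ 4.000e-02 -1.000e-02  4.362e+01]
```

Emit:
play_rows(plan="0 0 0 -1 0 0 0;0 0 0 -2 0 0 0;0 0 0 -2.5 0 0 0;0 0 0 -2.5 0 0 0;0 0 0 -2.5 0 0 0;0 0 0 -1.8 0 0 0;0 2.28 0.32 0 0 0 0;0 2.85 0.4 0 0 0 0;0 2.85 0.4 0 0 0 0;0 2.85 0.4 0 0 0 0;0 2.85 0.4 0 0 0 0;0 2.85 0.4 0 0 0 0;0 2.85 0.4 0 0 0 0;0 2.28 0.32 0 0 0 0;0 1.15 0.19 0 0 0 0;0 0 0 0 0 0 0")

```text
t: 8.38
ee_pos: [555.7, 245.3, 309.6]
orientation: [2.208, 2.234, -0.001]
ft_force: [0.1, -0.9, -3.5]
width: 13.6
```

Emit:
play_rows(plan="0 0 0 0 0 0 6;0 0 0 0 0 0 8;0 0 0 0 0 0 8;0 0 0 0 0 0 8;0 0 0 0 0 0 8;0 0 0 0 0 0 5.6;0 0 0 0 0 0 0;0 0 0 0 0 0 0")

```text
t: 9.38
ee_pos: [555.8, 244.4, 309.7]
orientation: [2.88, 1.255, -0.0]
ft_force: [0.6, 0.3, -3.7]
width: 14.0
```

Run:
```python
from h import *
go([556.7,245,310],-43)
S=grab('scene');T=grab('top')
cv2.imwrite('pics/g3.png',np.hstack([cv2.resize(S['pixels'][110:290,330:510],None,fx=2.2,fy=2.2,interpolation=3),cv2.resize(T['pixels'][130:310,60:240],None,fx=2.2,fy=2.2,interpolation=3)])[:,:,::-1])
c=cloud(S);print([c[v,u].round(0).tolist() for u,v in[(412,252),(346,180)]])
```

```text
t 9.375 pos [555.8 244.4 309.7] F [ 0.6  0.3 -3.7] w 14.0 q [ 0.39  0.31  1.59 -0.    1.24  1.14]
shift cm now [ 0.1   0.03 -0.03] after turn [ 0.1   0.03 -0.03] turn [0.01 0.01 0.09]
[[556.0, 235.0, 78.0], [456.0, 16.0, 138.0]]
```

View pics/g3.png

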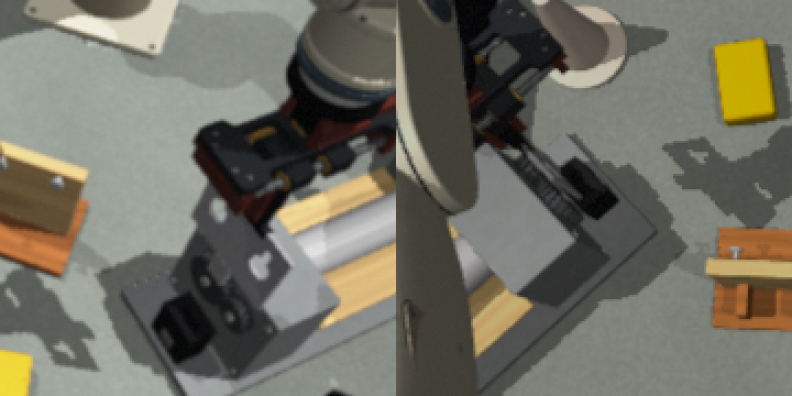

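Run:
```python
from h import *
a=np.radians(-43.0); X=np.array([np.cos(a),np.sin(a)]);Y=np.array([-X[1],X[0]])
p=get_obs()['ee_pos']
for n in('scene','top'):
    im=load(n); c=cloud(im); px=im['pixels'].astype(int)
    d=c[...,:2]-p[:2]; x=d@X;y=d@Y;z=c[...,2]
    m=(abs(x)<25)&(abs(y)<80)&(z>205)&(z<297)&(abs(px[...,0]-px[...,2])<25)&(px.max(2)>60)
    if m.sum()<30: print(n,m.sum());continue
    q=np.c_[x[m],y[m],z[m]]
    print(n,m.sum(),'pct x',np.percentile(q[:,0],[5,50,95]).round(1),'y',np.percentile(q[:,1],[0,2,98,100]).round(1),'z',np.percentile(q[:,2],[1,99]).round(1))
    A=np.c_[q[:,1],q[:,2]-250,np.ones(len(q))]; s=np.linalg.lstsq(A,q[:,0],rcond=None)[0]; r=q[:,0]-A@s; k=abs(r)<4; s=np.linalg.lstsq(A[k],q[k,0],rcond=None)[0]; print(' fit dx/dy,dx/dz,x0',s.round(3))
    for lo,hi in((225,245),(245,265),(265,285)):
        k=(q[:,2]>lo)&(q[:,2]<hi); print('  band',lo,q[k,1].min().round(1),q[k,1].max().round(1))
    m=(abs(x)<25)&(abs(y)<25)&(z>172)&(z<203); t=np.c_[x[m],y[m],z[m]]; print('  tongue',m.sum(), t.min(0).round(1) if m.any() else '', t.max(0).round(1) if m.any() else '')
```

```text
scene 1001 pct x [0.4 2.5 4.2] y [-60.8 -57.5  60.2  61.3] z [206.9 296.2]
 fit dx/dy,dx/dz,x0 [ 0.00e+00 -1.00e-03  2.45e+00]
  band 225 -60.8 60.6
  band 245 -60.4 60.7
  band 265 -58.6 60.9
  tongue 77 [ -1.8 -12.2 172.7] [  4.2  12.8 202. ]
top 72 pct x [-1.6  1.5  1.8] y [-61.9 -61.5  15.9  20.6] z [207.2 296.4]
 fit dx/dy,dx/dz,x0 [0.028 0.005 1.672]
  band 225 -61.4 4.1
  band 245 -61.4 -15.9
  band 265 -61.9 -29.1
  tongue 13 [  0.  -13.3 177.5] [  2.4   9.5 200. ]
```

Run:
```python
from h import *
go([557.2,245.2,219.6],-43)
```

```text
t 9.475 pos [555.8 244.7 309.7] F [ 0.6  0.1 -2.4] w 13.5 q [ 0.4   0.31  1.59 -0.    1.24  1.14]
shift cm now [0.13 0.07 9.01] after turn [0.13 0.07 9.01] turn [0.   0.01 0.06]
```

Emit:
play_rows(plan="0 0.13 0.07 0 0 0 0;0 0 0 1.5 0 0 0;0 0 0 2 0 0 0;0 0 0 2 0 0 0;0 0 0 2 0 0 0;0 0 0 1.3 0 0 0;0 0 0 0 0 0 0;0 0 0 0 0 0 0")

```text
t: 10.48
ee_pos: [557.6, 245.7, 222.2]
orientation: [2.881, 1.253, 0.002]
ft_force: [0.3, -1.0, -4.0]
width: 13.8
```

Run:
```python
from h import *
go([557.2,245.2,181.6],-43)
S=grab('scene');T=grab('top')
f=lambda im,u,v,w:cv2.resize((255*np.clip(im['pixels'][v:v+w,u:u+w]/160.,0,1)**.6).astype(np.uint8),(396,396),interpolation=3)
cv2.imwrite('pics/g4.png',np.hstack([f(S,375,200,80),f(T,110,170,80)])[:,:,::-1])
```

```text
t 10.475 pos [557.6 245.7 222.2] F [ 0.3 -1.  -4. ] w 13.8 q [0.4  0.4  1.67 0.   1.07 1.15]
shift cm now [-0.07  0.    4.06] after turn [-0.07  0.    4.06] turn [ 0.02 -0.05  0.02]
```

View pics/g4.png

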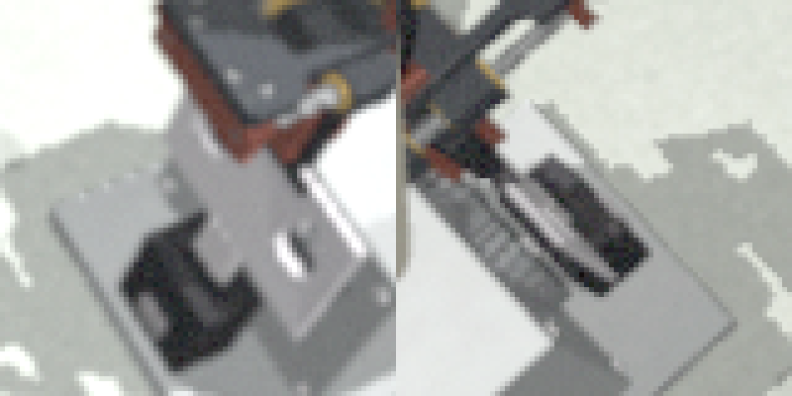

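The tongue tip is about 8 mm above the slot and lined up with it. I'll lower it gently while watching the force.

Emit:
play_rows(plan="0 0 0 0.2 0 0 0;0 0 0 0.2 0 0 0;0 0 0 0.2 0 0 0;0 0 0 0.2 0 0 0;0 0 0 0.2 0 0 0;0 0 0 0.2 0 0 0;0 0 0 0.2 0 0 0;0 0 0 0 0 0 0")

```text
t: 11.58
ee_pos: [557.1, 245.4, 207.4]
orientation: [2.881, 1.253, -0.001]
ft_force: [0.5, -0.4, -4.3]
width: 13.9
```

The tip is 6 mm below the switch top with no contact force, so it's in the slot. I'll keep lowering.

Emit:
play_rows(plan="0 0 0 0.2 0 0 0;0 0 0 0.2 0 0 0;0 0 0 0.2 0 0 0;0 0 0 0.2 0 0 0;0 0 0 0.2 0 0 0;0 0 0 0.2 0 0 0;0 0 0 0.2 0 0 0;0 0 0 0.2 0 0 0;0 0 0 0.2 0 0 0;0 0 0 0.2 0 0 0;0 0 0 0.2 0 0 0;0 0 0 0 0 0 0")

```text
t: 13.08
ee_pos: [557.1, 245.5, 185.5]
orientation: [2.881, 1.253, -0.001]
ft_force: [0.0, -0.4, -3.4]
width: 13.6
```

Emit:
play_rows(plan="0 0 0 0.1 0 0 0;0 0 0 0.1 0 0 0;0 0 0 0.1 0 0 0;0 0 0 0.05 0 0 0;0 0 0 0 0 0 0;0 0 0 0 0 0 0")

```text
t: 13.82
ee_pos: [557.2, 245.5, 182.2]
orientation: [2.881, 1.253, 0.0]
ft_force: [0.4, 0.0, -3.8]
width: 14.1
```

Emit:
play_rows(plan="0 0 0 0.05 0 0 0;0 0 0 0.05 0 0 0;0 0 0 0.05 0 0 0;0 0 0 0 0 0 0")

```text
t: 14.32
ee_pos: [557.4, 245.6, 181.8]
orientation: [2.881, 1.253, 0.001]
ft_force: [-2.3, -0.4, 7.0]
width: 13.8
```

Contact came at z = 181.8, and 181.6 was predicted, so it's home. I'll release it and retreat.

Emit:
play_rows(plan="2 0 0 0 0 0 0;3 0 0 0 0 0 0;4.5 0 0 0 0 0 0;4.5 0 0 0 0 0 0;4.5 0 0 0 0 0 0;4.5 0 0 -1 0 0 0;4.5 0 0 -2 0 0 0;4.5 0 0 -3 0 0 0;4.5 0 0 -4 0 0 0;4.5 0 0 -4 0 0 0;4.5 0 0 -2 0 0 0;4.5 0 0 0 0 0 0")

```text
t: 15.82
ee_pos: [558.0, 245.8, 343.2]
orientation: [2.881, 1.253, 0.007]
ft_force: [-0.1, -0.0, 0.3]
width: 44.8
```

Run:
```python
from h import *
go([557.2,245.2,341],-43)
S=grab('scene')
a=np.radians(-43.0); X=np.array([np.cos(a),np.sin(a)]);Y=np.array([-X[1],X[0]])
c=cloud(S);px=S['pixels'].astype(int);d=c[...,:2]-[557.2,245.2];x=d@X;y=d@Y;z=c[...,2]
m=(abs(x)<9)&(abs(y)<80)&(z>84)&(z<168)&(px.max(2)>60); q=np.c_[x[m],y[m],z[m]]
A=np.c_[q[:,1],q[:,2]-80,np.ones(len(q))];print(m.sum(),'dx/dy dx/dz x0',np.linalg.lstsq(A,q[:,0],rcond=None)[0].round(3),'y',np.percentile(q[:,1],[.5,99.5]).round(1))
m=(abs(x)<12)&(abs(y)<13)&(z>160)&(z<240);print('grip top z',np.percentile(z[m],[50,97,100]).round(1))
m=(abs(x)<9)&(abs(y)>22)&(abs(y)<55)&(z>100)&(z<200);print('plate top z',np.percentile(z[m],[97,100]).round(1))
cv2.imwrite('pics/g5.png',cv2.resize(S['pixels'],(784,588))[:,:,::-1])
```

```text
t 15.825 pos [558.  245.8 343.2] F [-0.1 -0.   0.3] w 44.8 q [ 0.4   0.29  1.54 -0.    1.31  1.15]
shift cm now [-0.1  -0.02  0.22] after turn [-0.1  -0.02  0.22] turn [ 0.1  -0.23  0.01]
504 dx/dy dx/dz x0 [-1.000e-03  7.200e-02  2.676e+00] y [-58.4  60.4]
grip top z [218.5 221.3 221.8]
plate top z [169.5 172.2]
```

View pics/g5.png

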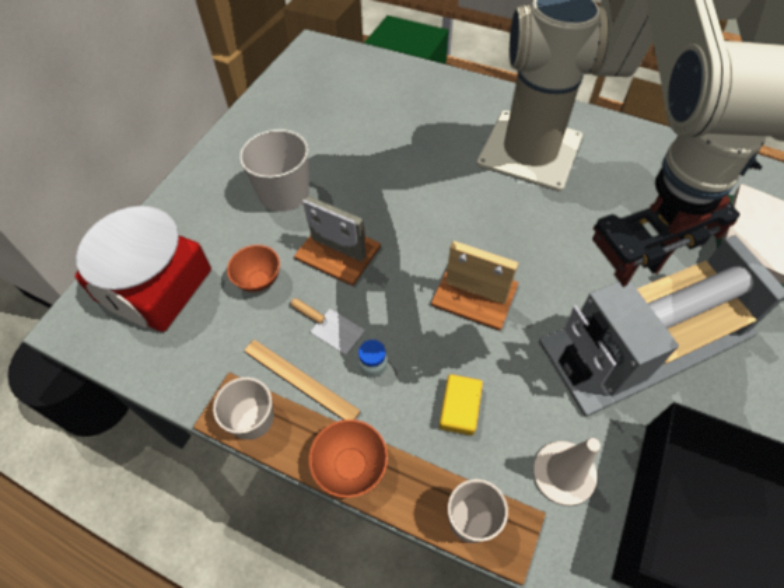

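The guard stands in the switch, and everything else is where it was. The plate may lean slightly, so I'll check that more carefully.

Run:
```python
from h import *
a=np.radians(-43.0); X=np.array([np.cos(a),np.sin(a)]);Y=np.array([-X[1],X[0]])
for k in range(3):
    S=grab('scene');c=cloud(S);px=S['pixels'].astype(int);d=c[...,:2]-[557.2,245.2];x=d@X;y=d@Y;z=c[...,2]
    m=(abs(x)<14)&(abs(y)<56)&(z>95)&(z<165)&(px.max(2)>60); q=np.c_[x[m],y[m],z[m]]
    for _ in range(4):
        A=np.c_[q[:,1],q[:,2]-80,np.ones(len(q))];s=np.linalg.lstsq(A,q[:,0],rcond=None)[0];r=q[:,0]-A@s;q=q[abs(r)<2.5*r.std()+.3]
    print(len(q),s.round(3),r.std().round(2),[np.median(q[(q[:,2]>l)&(q[:,2]<l+15),0]).round(1) for l in(95,110,125,140,150)])
    g=(abs(y)<12)&(z>178)&(z<215)&(x>-5)&(x<25);print(' grip front',[np.percentile(x[g&(z>l)&(z<l+12)],50).round(1) for l in(178,190,202)])
T=grab('top');T0=np.array(S['pixels'])
print(get_obs()['t'])
```

```text
410 [-1.000e-03  9.100e-02  2.189e+00] 0.99 [np.float64(4.3), np.float64(5.5), np.float64(6.9), np.float64(8.2), np.float64(9.6)]
 grip front [np.float64(16.4), np.float64(17.2), np.float64(18.3)]
411 [2.000e-03 9.000e-02 2.311e+00] 0.92 [np.float64(4.5), np.float64(5.6), np.float64(6.9), np.float64(8.3), np.float64(9.4)]
 grip front [np.float64(16.2), np.float64(17.0), np.float64(18.3)]
418 [-0.     0.093  2.189] 0.95 [np.float64(4.4), np.float64(5.5), np.float64(7.0), np.float64(8.3), np.float64(9.5)]
 grip front [np.float64(16.5), np.float64(17.1), np.float64(18.1)]
16.075
```

The guard leans 0.092 rad against a limit of 0.12. Its origin is 0.2 mm from the aim point. I'll let a second pass to confirm it isn't creeping.

Emit:
play_rows(plan="4.5 0 0 0 0 0 0;4.5 0 0 0 0 0 0;4.5 0 0 0 0 0 0;4.5 0 0 0 0 0 0;4.5 0 0 0 0 0 0;4.5 0 0 0 0 0 0;4.5 0 0 0 0 0 0;4.5 0 0 0 0 0 0;4.5 0 0 0 0 0 0;4.5 0 0 0 0 0 0")

```text
t: 17.32
ee_pos: [557.2, 245.5, 340.7]
orientation: [-2.881, -1.253, 0.0]
ft_force: [0.1, 0.1, -0.1]
width: 45.0
```

Run:
```python
from h import *
a=np.radians(-43.0); X=np.array([np.cos(a),np.sin(a)]);Y=np.array([-X[1],X[0]])
for k in range(4):
    S=grab('scene');c=cloud(S);px=S['pixels'].astype(int);d=c[...,:2]-[557.2,245.2];x=d@X;y=d@Y;z=c[...,2]
    m=(abs(x)<14)&(abs(y)<56)&(z>90)&(z<168)&(px.max(2)>60); q=np.c_[x[m],y[m],z[m]]
    for _ in range(4):
        A=np.c_[q[:,1],q[:,2]-80,np.ones(len(q))];s=np.linalg.lstsq(A,q[:,0],rcond=None)[0];r=q[:,0]-A@s;q=q[abs(r)<2.5*r.std()+.3]
    n=np.linalg.svd(q-q.mean(0))[2][2]; print(s.round(3),'tls tilt',np.arcsin(abs(n[2])).round(4))
    g=(abs(y)<12)&(z>178)&(z<215)&(x>-5)&(x<25);print(' grip front',[np.percentile(x[g&(z>l)&(z<l+12)],50).round(1) for l in(178,190,202)])
    b=(abs(x)<9)&(abs(y)>22)&(abs(y)<55)&(z>150);print(' plate top',np.percentile(z[b],[95,99]).round(1))
```

```text
[1.000e-03 8.900e-02 2.278e+00] tls tilt 0.0886
 grip front [np.float64(16.3), np.float64(17.3), np.float64(18.2)]
 plate top [681.8 685.7]
[1.000e-03 8.800e-02 2.284e+00] tls tilt 0.0882
 grip front [np.float64(16.4), np.float64(17.4), np.float64(18.5)]
 plate top [681.8 685.8]
[0.003 0.089 2.358] tls tilt 0.0885
 grip front [np.float64(16.0), np.float64(17.2), np.float64(18.3)]
 plate top [681.7 685.9]
[1.000e-03 8.800e-02 2.375e+00] tls tilt 0.0877
 grip front [np.float64(16.1), np.float64(17.1), np.float64(18.2)]
 plate top [681.8 686.1]
```

It's steady: two independent measures, the plate fit and the grip offset, both give about 0.088 rad. I'm handing in.

```bash
python3 -c "
from workcell import *
print(close_job())"
```

```text
the job is handed in; nothing more can be done
None
```

I slid the guard up 25 mm on its studs and pulled it off along the stand's +x. I then lowered it into the switch slot while holding it, until contact at TCP z 181.8 mm (181.6 predicted), let go and backed off. The job was handed in at about 17.5 s; no verdict is reported.

**Last checks:**
- **Seating:** before the idle second, the plate top read 170–172 mm (170 expected) and the grip top about 221 mm (220 expected). The lower edge is therefore on the switch top.
- **Position:** the guard's origin is about 0.3 mm from the slot centre I estimated. That estimate is good to about 2 mm, because the two cameras disagreed by 2–3 mm.
- **Alignment:** it is in line with the slot within about 0.003 rad.
- **Robot:** the gripper was clear of everything, with no force on the wrist.
- **Other things:** in the last picture the template and everything else look unmoved. I judged this by eye and did not measure it.

**Not ideal:**
- **Lean:** the released guard leans about 0.09 rad away from the gears, within the 0.12 limit. It held steady for over a second and I left it there.
- **Failed reading:** a repeat of the plate-top reading failed because its mask caught other surfaces (about 682 mm), so I ignored it.

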